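# Square up a row of battery packs in the charging dock with a ruler

### The arm

A 6-joint arm with a two-finger parallel gripper is mounted at the origin on the work surface. World frame = base frame: x ahead of the robot, y to its left, z up, the work surface at z = 0. Lengths are in m, angles in rad, forces in N, time in s.
With the tool pointing down it reaches from about 0.375 to 0.975 m from the base axis. Payload 3.8 kg.
Tool frame: the origin (TCP) lies at the very end of the fingers, on their centre line; the grasp point (between the pads) lies 19 mm behind it; y points along the fingers, z is the direction in which the jaws open and shut, and the axes are right-handed (so a half turn about y gives the same grasp; the last joint's range is limited). The gripper opens to 88 mm and grips with 3 to 60 N. Pads are 18 mm wide; open, the fingers measure 123 mm over their backs; the gripper's body (75 mm by 187 mm) begins 45 mm behind the grasp point.
Start: joints at [-1.158, 0.264, 1.604, -0, 1.274, -0.037], TCP at [0.293, -0.608, 0.239] pointing down, gripper open.
Joint ranges: [-2.63, 2.63], [-0.94, 2.18], [0.31, 2.57], [-1.31, 4.45], [0, 2.66], [-2.55, 2.55]. Speed limits (rad/s): [2.57, 2.57, 3.14, 3.14, 3.14, 3.14].

### API

Orientations are given as a unit quaternion [w, x, y, z].
In Python, from rig import robot gives the robot as it stands.
- The arm moves only by the tool jog_arm, never from a script. Its argument "moves" is one flat list of numbers, 6 for each row, row after row: the shift along the tool's x, y, z each as a share of 3 cm, from -1 to 1, then the turn, a rotation vector about the tool's x, y, z each as a share of 0.12 rad, from -1 to 1. A call has 1 to 12 rows; each row shifts and turns the pose as measured when the row begins, along the tool's axes as they then stand; what a row does not reach is not made up. A row lasts 1/8 s, in which the tool goes at most 62.5 mm and 10.7 degrees, less where a joint would pass 70% of its speed; a pose out of reach is approached as far as the arm can. A call with a number of a shift or a turn outside -1 to 1 is refused whole. A call with a gripper value outside its range is refused whole. "hand" is the gripper command: -1 is shut, 1 is fully open, values between are in proportion, set as the call begins (left out, the last holds). The fingers move at their own pace and stop on an object; the grip force is fixed at half the most. Time passes only in rows, so rows that do not move let the fingers close. It gives the time, the measured TCP pose, the force and the opening at its end, in the units of the state.
- robot.sense(): the state, without advancing time (a new reading comes with each control period).
- robot.snapshot(name): name is "side" or "top" or "wrist"; returns the picture (384x512x3 uint8, red, green, blue); there is no depth.
- robot.calibration(name): a dict with "camera_matrix" (3x3 intrinsics, pixels), "R" (3x3) and "t" (3): a world point X has camera coordinates R X + t. Camera axes: x right, y down, z forward; pixel columns grow to the right and rows downward; lengths in m; the calibration is good to about 2 mm. A picture is of the moment at which its call begins: read the wrist's pose just before it. calibration takes no time and is no camera call; for the wrist camera it gives the pose at the moment of the call.
- robot.finish_job(): hands the job in, once; it reports no verdict.
The state is a dict: "t": time; "joint_pos": joint angles; "qvel": joint speeds; "joint_torque": joint torques, N m; "ee_pos": TCP position; "eef_rot": TCP orientation; "ft_force": force on the tool from outside, world axes, zero at the start; "ft_torque": the same for the moment, N m; "grip_width": opening from 0.0 (shut) to 1.0 (fully open).
Only numpy, scipy, OpenCV 4.12 (cv2) and the standard library are available. Lean on these libraries where they do the work, as an engineer would, in place of code of your own. Each camera call takes 0.05 s, during which the arm holds its last target.

### The job

Pick up the aluminium ruler by its red grip and, with its straight front edge (not the gripper), push the four loose battery packs back into one straight row against the dock's sprung contact rail, then press the whole row home with the ruler, firmly but gently, with a push of about 12 N. Lay the ruler back flat on the rubber mat and leave the packs lined up on the rail and the other things where they are.

Things in the scene. Friction and masses are not known exactly. Their poses are not given: they have to be found in the camera images.
- ruler: Aluminium ruler, starts flat on the mat: bar 270 mm long (y), 36 mm deep (x), 5 mm thick; straight pushing face at x = +18 mm, 22 mm tall, a white slippery plastic strip, turned to the dock. Red block grip on its middle, 16 mm thick (x), 60 mm long (y), its top 80 mm above the underside. 0.25 kg. Origin: centre of the underside; z up.
- ruler_grip (a point): Point in the middle of the ruler's red grip, 64 mm above the underside, 16 mm below the grip's top: the height to grip it, fingers on the two 60 mm long faces, so that they pass over the packs (tops 40 mm above the bench) while the ruler pushes. Axes as the ruler's.
- dock: Battery charging dock, fixed. Grey plate 6 mm thick, 320 mm along y, reaching 172 mm in front of the origin; black housing 34 mm tall behind. Contact rail for the packs along its back, set for pack size anywhere 0 to 20 mm in front of the origin (not measured; fixed in a run). Origin: bench level, mid width. x points over the plate to the rail, away from the robot; y along the rail; z up.
- rail (a joint): Give of the contact rail: a grey bar 280 mm long (y), 2 to 22 mm above the plate, its front face anywhere 0 to 20 mm in front of the dock's origin. Sprung along +x: 0 free, 1 mm per 12 N of total push. To seat the packs press the row on it with 5 to 13 N in total; more damages it. Packs' sliding friction takes 2 to 6 N more, so 11 to 13 N at the ruler is right: feel it.
- mat: Black rubber mat, fixed, 90 x 340 x 3 mm (x, y, z), the ruler's place, between the robot and the dock. Origin: centre of the underside; y along its length.
- screwdriver: Loose screwdriver with yellow handle lying left of the dock (+y), about 200 mm long (x), 26 mm thick; leave alone. Origin: on the bench, near the middle of its length.
- dish: Loose black dish, 90 mm across, 35 mm tall, right of the dock (-y); leave alone. Origin: centre of the underside.
- jar: Loose amber jar, 44 mm across, 60 mm tall, left of the mat (+y); leave alone. Origin: centre of the underside.
- pack_orange: Loose black battery pack, orange label: 65 mm deep (x), 48 mm wide (y), 34 mm tall, 0.11 to 0.2 kg, standing on the dock plate. One of four side by side along the rail, about 60 mm apart, in any order, each 8 to 47 mm short of the rail and up to 0.11 rad askew, to be pushed back onto it. Origin: centre of the underside, 32.5 mm from its back face. Keep the ruler 3 to 5 mm clear of the plate while pushing.
- pack_blue: Loose black battery pack, blue label: 65 mm deep (x), 48 mm wide (y), 34 mm tall, 0.11 to 0.2 kg, standing on the dock plate. One of four side by side along the rail, about 60 mm apart, in any order, each 8 to 47 mm short of the rail and up to 0.11 rad askew, to be pushed back onto it. Origin: centre of the underside, 32.5 mm from its back face. Keep the ruler 3 to 5 mm clear of the plate while pushing.
- pack_yellow: Loose black battery pack, yellow label: 65 mm deep (x), 48 mm wide (y), 34 mm tall, 0.11 to 0.2 kg, standing on the dock plate. One of four side by side along the rail, about 60 mm apart, in any order, each 8 to 47 mm short of the rail and up to 0.11 rad askew, to be pushed back onto it. Origin: centre of the underside, 32.5 mm from its back face. Keep the ruler 3 to 5 mm clear of the plate while pushing.
- pack_white: Loose black battery pack, white label: 65 mm deep (x), 48 mm wide (y), 34 mm tall, 0.11 to 0.2 kg, standing on the dock plate. One of four side by side along the rail, about 60 mm apart, in any order, each 8 to 47 mm short of the rail and up to 0.11 rad askew, to be pushed back onto it. Origin: centre of the underside, 32.5 mm from its back face. Keep the ruler 3 to 5 mm clear of the plate while pushing.
Mind the look-alikes: they are no part of the job. What is shaped like the pack_orange but purple is not meant.

How it is judged:
By the outcome, as a careful person would: the job done as asked, in the order asked, and still so for the second after the job is handed in, with the robot touching nothing.
It also fails if it takes over 64 s, if anything falls off the work surface, if the arm or the gripper's body presses on something with over 40 N, if the wrist force passes 120 N, or if a joint passes its speed limit or range.

## Working session

There is one attempt and no reset: what is moved stays moved. The work goes in short steps, Python scripts to look and compute and a tool call to move; the robot and the scene stay as the last step left them, time stands still between calls to the robot, and variables do not carry over. Pictures are saved under pics/ and viewed, and the job is handed in when it is done.

Besides the shell and the picture viewer there is one more tool, called as name(argument=value, ...) on one line, values as JSON. jog_arm: Moves the arm, as the interface text tells. Its arguments: {"type":"object","properties":{"moves":{"type":"array","items":{"type":"number","minimum":-1,"maximum":1}},"hand":{"type":"number"}},"required":["moves"]}

```bash
ls; mkdir -p pics
python3 - <<'E'
from rig import robot
import cv2
s=robot.sense();print(s)
for n in("top","side"):
    im=robot.snapshot(n);cv2.imwrite(f"pics/{n}0.png",cv2.cvtColor(im,cv2.COLOR_RGB2BGR));c=robot.calibration(n);print(n,c)
E
```

```text
pics
{'t': 0.0, 'joint_pos': array([-1.15793809e+00,  2.64735128e-01,  1.60539993e+00,  2.83276337e-06,
        1.27369387e+00, -3.69075369e-02]), 'qvel': array([-0.00081316,  0.00114786,  0.00044997,  0.00212024,  0.000597  ,
       -0.00082228]), 'joint_torque': array([ 1.12867401e-04, -5.02107096e+01, -3.56883037e+01,  7.29734916e-02,
        2.91378511e-02, -1.99674328e-04]), 'ee_pos': array([ 0.29316281, -0.60720851,  0.23738615]), 'eef_rot': array([ 0.1575321 , -0.15782572,  0.69007852, -0.68852474]), 'ft_force': array([-0.75793197,  0.65041577,  0.23580821]), 'ft_torque': array([-0.02097467, -0.03256198, -0.0240697 ]), 'grip_width': 1.0008704495829193}
top {'camera_matrix': array([[472.5910259 ,   0.        , 255.42957304],
       [  0.        , 472.5910259 , 190.06852707],
       [  0.        ,   0.        ,   1.        ]]), 'R': array([[ 0.00486698, -0.9999518 , -0.00852664],
       [-0.9903611 , -0.00363963, -0.13846169],
       [ 0.13842399,  0.00911834, -0.99033108]]), 't': array([0.03341502, 0.56904053, 1.02357348])}
side {'camera_matrix': array([[465.29277199,   0.        , 258.38785934],
       [  0.        , 465.29277199, 190.85318972],
       [  0.        ,   0.        ,   1.        ]]), 'R': array([[-0.99902969, -0.03951275, -0.01945318],
       [-0.00155095,  0.47298707, -0.88106801],
       [ 0.04401452, -0.88018292, -0.4725894 ]]), 't': array([0.59034176, 0.06544494, 1.14323241])}
```

View pics/top0.png

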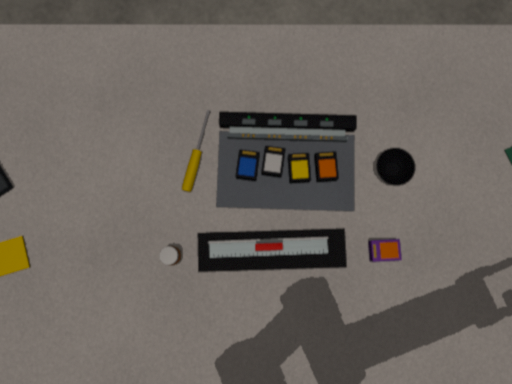

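View pics/side0.png

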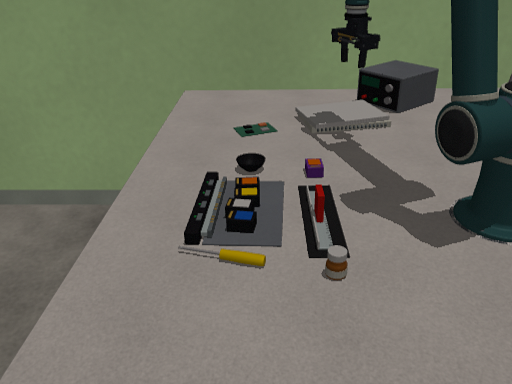

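```bash
python3 - <<'E'
import cv2
im=cv2.imread("pics/top0.png")
cv2.imwrite("pics/top0c.png",cv2.resize(im[60:310,150:410],None,fx=3,fy=2.4*1.0 if 0 else 2.4,interpolation=cv2.INTER_CUBIC)[:, :])
E
python3 -c "
import cv2
im=cv2.imread('pics/top0.png')
cv2.imwrite('pics/a.png',cv2.resize(im[80:200,180:360],None,fx=4,fy=4,interpolation=cv2.INTER_CUBIC))
cv2.imwrite('pics/b.png',cv2.resize(im[190:300,160:360],None,fx=4,fy=4,interpolation=cv2.INTER_CUBIC))"
```

```text
(no output)
```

View pics/a.png

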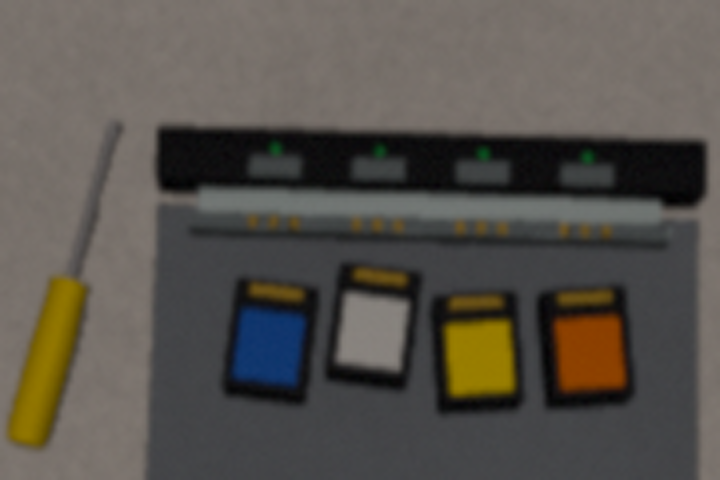

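View pics/b.png

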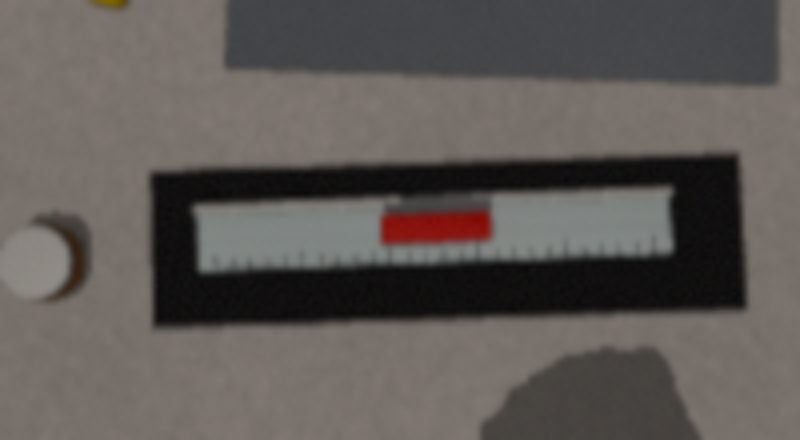

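```bash
cat > h.py <<'E'
import numpy as np
from rig import robot
import cv2
def ray(n,u,v,z,c=None):
    c=c or robot.calibration(n);K,R,t=c["camera_matrix"],c["R"],c["t"]
    d=R.T@np.linalg.inv(K)@[u,v,1];o=-R.T@t
    return o+d*(z-o[2])/d[2]
def crop(x,y,u0,v0,f=4): return (x+.5)/f-.5+u0,(y+.5)/f-.5+v0
def proj(n,X,c=None):
    c=c or robot.calibration(n);p=c["camera_matrix"]@(c["R"]@np.array(X)+c["t"]);return p[:2]/p[2]
def fk(): 
    from scipy.spatial.transform import Rotation as Ro
    s=robot.sense();q=s["eef_rot"];return s,Ro.from_quat([q[1],q[2],q[3],q[0]])
E
python3 - <<'E'
from h import *
np.set_printoptions(precision=4,suppress=True)
c=robot.calibration("top");print("cam",-c["R"].T@c["t"])
def P(l,x,y,o,z): print(l,ray("top",*crop(x,y,*o),z))
b=(160,190);a=(180,80)
for l,x,y,z in[("plateL",226,68,.006),("plateR",778,83,.006),("rulBL",199,272,.008),("rulBR",674,254,.008),("rulFL",194,207,.025),("rulFR",672,188,.025),("gFL",382,213,.083),("gFR",491,210,.083),("gBL",382,243,.083),("gBR",491,238,.083),("matFL",152,173,.003),("matFR",737,155,.003),("matBL",155,326,.003),("matBR",745,308,.003)]: P(l,x,y,b,z)
for l,x,y,z in[("housL top front",158,188,.034),("housR",704,204,.034),("housLb",158,127,.034),("railL f top",198,211,.028),("railR f top",660,222,.028),("railL bot",190,232,.008),("railR bot",665,246,.008),
 ("blue fl",238,281,.04),("blue fr",318,287,.04),("bl bl",224,390,.04),("bl br",302,402,.04),
 ("w",342,262,.04),("w",420,271,.04),("w",328,377,.04),("w",405,388,.04),
 ("y",434,296,.04),("y",515,291,.04),("y",440,410,.04),("y",521,405,.04),
 ("o",540,292,.04),("o",624,287,.04),("o",549,405,.04),("o",632,401,.04)]: P(l,x,y,a,z)
s,R=fk();print(R.as_matrix())
E
```

```text
cam [0.4217 0.0262 1.0928]
plateL [0.5346 0.1269 0.006 ]
plateR [ 0.5272 -0.1915  0.006 ]
rulBL [0.4178 0.1401 0.008 ]
rulBR [ 0.4293 -0.1298  0.008 ]
rulFL [0.454  0.1418 0.025 ]
rulFR [ 0.4659 -0.1268  0.025 ]
gFL [0.4496 0.0355 0.083 ]
gFR [ 0.4514 -0.0223  0.083 ]
gBL [0.4338 0.0355 0.083 ]
gBR [ 0.4367 -0.0223  0.083 ]
matFL [0.4741 0.1688 0.003 ]
matFR [ 0.4859 -0.1676  0.003 ]
matBL [0.3873 0.1652 0.003 ]
matBR [ 0.3991 -0.1703  0.003 ]
housL top front [0.7172 0.1204 0.034 ]
housR [ 0.7085 -0.1937  0.034 ]
housLb [0.7535 0.1209 0.034 ]
railL f top [0.7052 0.0975 0.028 ]
railR f top [ 0.6994 -0.1694  0.028 ]
railL bot [0.6978 0.1034 0.008 ]
railR bot [ 0.6901 -0.1757  0.008 ]
blue fl [0.6611 0.0734 0.04  ]
blue fr [0.6578 0.0279 0.04  ]
bl bl [0.5982 0.0807 0.04  ]
bl br [0.5915 0.0366 0.04  ]
w [0.6724 0.0142 0.04  ]
w [ 0.6673 -0.0302  0.04  ]
w [0.6059 0.022  0.04  ]
w [ 0.5997 -0.0214  0.04  ]
y [ 0.6528 -0.0381  0.04  ]
y [ 0.6558 -0.0841  0.04  ]
y [ 0.5872 -0.0411  0.04  ]
y [ 0.5902 -0.0867  0.04  ]
o [ 0.6553 -0.0982  0.04  ]
o [ 0.6583 -0.1459  0.04  ]
o [ 0.5903 -0.1025  0.04  ]
o [ 0.5927 -0.1492  0.04  ]
[[-0.9005 -0.0008  0.4348]
 [-0.4348  0.0018 -0.9005]
 [-0.0001 -1.     -0.002 ]]
```

```bash
cat >> h.py <<'E'
from scipy.spatial.transform import Rotation as Ro
def plan(tp,yaw,n,p=None,R=None):
    """print n rows to move TCP to tp, tool down, tool z at heading yaw"""
    s,R0=fk();p=s["ee_pos"] if p is None else np.array(p);R=R or R0
    x=np.array([np.sin(yaw),-np.cos(yaw),0]);z=np.array([np.cos(yaw),np.sin(yaw),0])
    T=Ro.from_matrix(np.array([x,[0,0,-1],z]).T)
    rv=(T*R.inv()).as_rotvec()
    out=[]
    for i in range(n):
        k=n-i
        d=R.inv().apply((np.array(tp)-p)/k)/.03
        w=R.inv().apply((T*R.inv()).as_rotvec()/k)/.12
        d=np.round(d,2);w=np.round(w,2);out.append(list(d)+list(w))
        p=p+R.apply(d*.03);R=R*Ro.from_rotvec(w*.12)
    print("\n".join(",".join("%g"%(v+0) for v in r)+"," for r in out));print("max",np.abs(out).max())
def st():
    s,R=fk();z=R.apply([0,0,1]);y=R.apply([0,1,0])
    print("t %.2f"%s["t"],"p",s["ee_pos"].round(4),"yaw %.4f"%np.arctan2(z[1],z[0]),"tilt",y.round(4)[:2],"F",s["ft_force"].round(2),"M",s["ft_torque"].round(2),"w %.3f"%s["grip_width"]);return s,R
E
python3 -c "
from h import *
plan([.4425,.0066,.15],.0436,24)"
```

```text
-0.56,0.12,-0.68,0,-0.4,0,
-0.59,0.12,-0.65,0,-0.4,0,
-0.62,0.12,-0.62,0,-0.4,0,
-0.65,0.12,-0.59,0,-0.4,0,
-0.68,0.12,-0.56,0,-0.41,0,
-0.7,0.12,-0.52,0,-0.4,0,
-0.73,0.12,-0.49,0,-0.41,0,
-0.75,0.12,-0.45,0,-0.4,0,
-0.77,0.12,-0.42,0,-0.41,0,
-0.79,0.12,-0.38,0,-0.4,0,
-0.81,0.13,-0.34,0,-0.41,0,
-0.82,0.12,-0.3,0,-0.4,0,
-0.84,0.13,-0.26,0,-0.41,0,
-0.85,0.12,-0.22,0,-0.4,0,
-0.86,0.13,-0.18,0,-0.41,0,
-0.87,0.12,-0.14,0,-0.4,0,
-0.87,0.13,-0.09,0,-0.41,0,
-0.88,0.12,-0.05,0,-0.4,0,
-0.88,0.13,-0.01,0,-0.41,0,
-0.87,0.12,0.03,0,-0.4,0,
-0.87,0.13,0.08,0,-0.41,0,
-0.87,0.12,0.12,0,-0.4,0,
-0.86,0.13,0.16,0,-0.41,-0.01,
-0.86,0.12,0.2,0.01,-0.4,-0.01,
max 0.88
```

jog_arm(moves=[-0.56,0.12,-0.68,0,-0.4,0,-0.6,0.12,-0.65,0,-0.4,0,-0.62,0.12,-0.62,0,-0.4,0,-0.65,0.12,-0.6,0,-0.4,0,-0.68,0.12,-0.56,0,-0.4,0,-0.7,0.12,-0.52,0,-0.4,0,-0.73,0.12,-0.5,0,-0.4,0,-0.75,0.12,-0.45,0,-0.4,0,-0.77,0.12,-0.42,0,-0.4,0,-0.8,0.12,-0.38,0,-0.4,0,-0.8,0.12,-0.34,0,-0.4,0,-0.8,0.12,-0.3,0,-0.4,0], hand=1)

```text
t: 1.6
ee_pos: [0.3642, -0.288, 0.1877]
eef_rot: [0.352, -0.352, 0.618, -0.609]
ft_force: [0.1, -0.7, -0.2]
grip_width: 1.002
```

```bash
python3 -c "
from h import *
st()
plan([.4425,.0066,.15],.0436,12)"
```

```text
t 1.60 p [ 0.3642 -0.288   0.1877] yaw -0.5292 tilt [-0.0069  0.011 ] F [ 0.15 -0.68 -0.18] M [-0.02 -0.03  0.02] w 1.002
-0.82,0.11,-0.22,0.01,-0.4,-0.01,
-0.83,0.11,-0.19,0.01,-0.4,-0.01,
-0.83,0.11,-0.15,0.01,-0.4,-0.01,
-0.84,0.11,-0.1,0.01,-0.4,0,
-0.84,0.11,-0.07,0.01,-0.4,-0.01,
-0.85,0.11,-0.02,0,-0.4,0,
-0.85,0.11,0.02,0.01,-0.4,-0.01,
-0.84,0.11,0.06,0,-0.39,0,
-0.84,0.1,0.09,0.01,-0.4,-0.01,
-0.83,0.1,0.14,0,-0.39,0,
-0.83,0.11,0.17,0.01,-0.4,-0.01,
-0.82,0.1,0.21,0,-0.39,0,
max 0.85
```

jog_arm(moves=[-0.82,0.11,-0.22,0.01,-0.4,-0.01,-0.83,0.11,-0.2,0.01,-0.4,-0.01,-0.83,0.11,-0.15,0.01,-0.4,-0.01,-0.84,0.11,-0.1,0.01,-0.4,0,-0.84,0.11,-0.07,0.01,-0.4,-0.01,-0.85,0.11,-0.02,0,-0.4,0,-0.85,0.11,0.02,0.01,-0.4,-0.01,-0.84,0.11,0.06,0,-0.4,0,-0.84,0.1,0.1,0.01,-0.4,-0.01,-0.83,0.1,0.14,0,-0.4,0,-0.83,0.11,0.17,0.01,-0.4,-0.01,-0.82,0.1,0.2,0,-0.4,0])

```text
t: 3.1
ee_pos: [0.4365, 0.0192, 0.1448]
eef_rot: [-0.515, 0.517, -0.486, 0.481]
ft_force: [0.4, 0.5, 0.2]
grip_width: 0.998
```

```bash
python3 -c "
from h import *
st()
im=robot.snapshot('wrist');cv2.imwrite('pics/w1.png',im[:,:,::-1])
print(robot.calibration('wrist'))
plan([.4425,.0066,.048],.0436,5)"
```

```text
t 3.10 p [0.4365 0.0192 0.1448] yaw 0.0657 tilt [-0.0065  0.0027] F [0.39 0.46 0.17] M [-0.   -0.09  0.01] w 0.998
{'camera_matrix': array([[266.70499444,   0.        , 253.16667386],
       [  0.        , 266.70499444, 189.32816766],
       [  0.        ,   0.        ,   1.        ]]), 'R': array([[ 0.99771837,  0.0672341 , -0.00613517],
       [ 0.06650578, -0.96311886,  0.26072793],
       [ 0.0116209 , -0.26054106, -0.96539283]]), 't': array([-0.43580824, -0.0184146 ,  0.29820609])}
0.1,0.64,0.04,0.01,0.04,-0.01,
0.1,0.64,0.03,0.01,0.04,-0.01,
0.1,0.64,0.04,0.01,0.04,-0.01,
0.11,0.65,0.03,0.01,0.04,-0.01,
0.1,0.64,0.04,0.01,0.04,0,
max 0.65
```

View pics/w1.png

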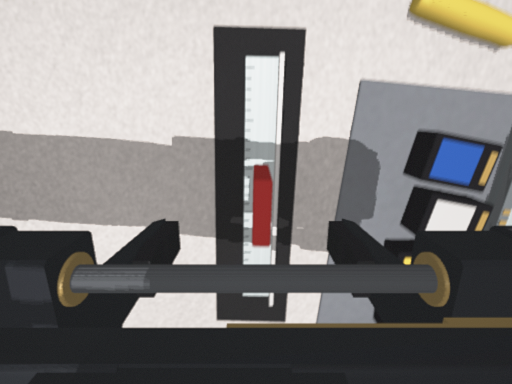

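```bash
python3 -c "
from h import *
c=robot.calibration('wrist')
im=cv2.imread('pics/w1.png');cv2.imwrite('pics/w1c.png',cv2.resize(im[40:310,200:320],None,fx=2.2*2,fy=2.2,interpolation=2))
th=.0436;C=np.array([.4425,.0066])
M=np.array([[np.cos(th),-np.sin(th)],[np.sin(th),np.cos(th)]])
for x,y,z in[(-8,30,83),(8,30,83),(-8,-30,83),(8,-30,83),(-18,135,8),(18,135,25),(18,-135,25)]:
  p=C+M@[x/1e3,y/1e3];print(x,y,z,proj('wrist',[*p,z/1e3],c).round(1))
"
```

```text
-8 30 83 [251.1 185.8]
8 30 83 [271.  186.3]
-8 -30 83 [249.6 253.4]
8 -30 83 [268.2 253.8]
-18 135 8 [244.2  61.5]
18 135 25 [283.1  58.7]
18 -135 25 [270.9 310.4]
```

View pics/w1c.png

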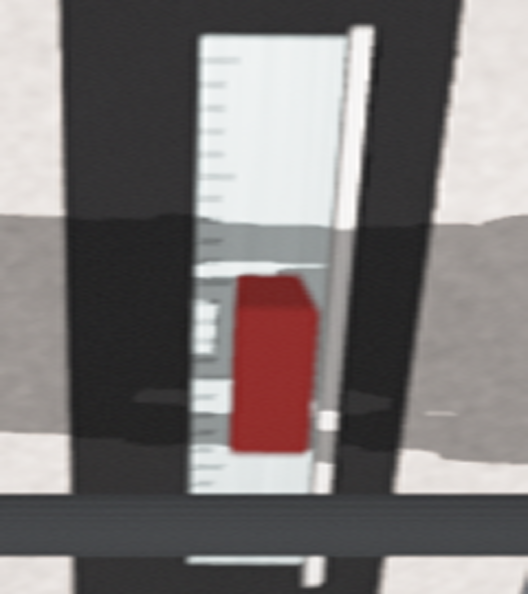

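```bash
python3 -c "
from h import *
st()
c=robot.calibration('wrist')
im=robot.snapshot('wrist')[:,:,::-1];cv2.imwrite('pics/w2c.png',cv2.resize(im[40:310,200:320],None,fx=2.2*2,fy=2.2,interpolation=2))
st()
th=.0436;C=np.array([.4425,.0066])
M=np.array([[np.cos(th),-np.sin(th)],[np.sin(th),np.cos(th)]])
for x,y,z in[(-8,30,83),(8,30,83),(-8,-30,83),(8,-30,83),(-18,135,8),(18,135,25),(18,-135,25)]:
  p=C+M@[x/1e3,y/1e3];q=proj('wrist',[*p,z/1e3],c);print(x,y,z,((q-[200,40])*[4.4,2.2]).round(1))
plan([.4425,.0066,.048],.0436,5)
"
```

```text
t 3.15 p [0.4367 0.0213 0.1444] yaw 0.0676 tilt [-0.0067  0.0047] F [0.34 0.9  0.46] M [-0.01 -0.12 -0.03] w 1.002
t 3.20 p [0.4364 0.02   0.1446] yaw 0.0669 tilt [-0.0072  0.0033] F [-0.26 -0.12  0.14] M [-0.03 -0.11 -0.04] w 0.999
-8 30 83 [224.8 320.7]
8 30 83 [312.6 321.8]
-8 -30 83 [218.1 469.4]
8 -30 83 [300.  470.4]
-18 135 8 [194.4  47.3]
18 135 25 [365.5  41.1]
18 -135 25 [311.9 594.8]
0.09,0.64,0.04,0.01,0.04,-0.01,
0.09,0.64,0.04,0.01,0.04,-0.01,
0.09,0.65,0.04,0.01,0.04,0,
0.1,0.64,0.04,0.01,0.04,-0.01,
0.09,0.65,0.03,0.02,0.03,0,
max 0.65
```

View pics/w2c.png

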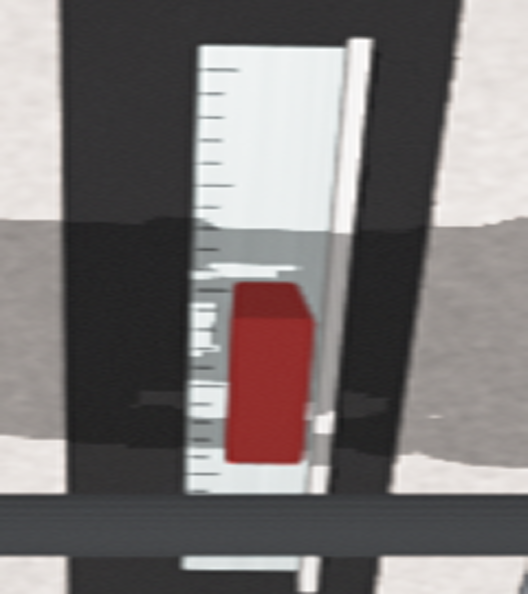

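jog_arm(moves=[0.09,0.64,0.04,0.02,0.04,-0.01,0.09,0.64,0.04,0.02,0.04,-0.01,0.09,0.64,0.04,0.01,0.04,-0.01,0.08,0.64,0.04,0.01,0.04,-0.01,0.08,0.64,0.04,0.01,0.04,0,0,0,0,0,0,0])

```text
t: 3.95
ee_pos: [0.4417, 0.0038, 0.0459]
eef_rot: [-0.509, 0.51, -0.489, 0.491]
ft_force: [-0.0, -0.3, 0.3]
grip_width: 1.004
```

```bash
python3 -c "
from h import *
st()
plan([.443,.0075,.048],.0436,2)
im=robot.snapshot('wrist');cv2.imwrite('pics/w3.png',im[:,:,::-1])
"
```

```text
t 3.95 p [0.4417 0.0038 0.0459] yaw 0.0392 tilt [ 0.0007 -0.0035] F [-0.02 -0.33  0.28] M [-0.03 -0.09 -0.02] w 1.004
-0.06,-0.03,0.02,0,-0.02,0.01,
-0.06,-0.04,0.03,0,-0.02,0.02,
max 0.06
```

View pics/w3.png

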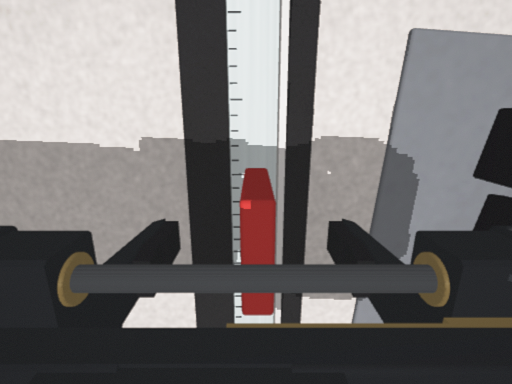

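jog_arm(moves=[-0.06,-0.03,0.03,0,-0.02,0.01,-0.06,-0.04,0.03,0,-0.02,0.02,0,0,0,0,0,0])

```text
t: 4.38
ee_pos: [0.4462, 0.0075, 0.0515]
eef_rot: [0.513, -0.509, 0.487, -0.491]
ft_force: [-0.7, -0.2, -0.9]
grip_width: 1.001
```

jog_arm(moves=[0,0,0,0,0,0,0,0,0,0,0,0,0,0,0,0,0,0,0,0,0,0,0,0,0,0,0,0,0,0,0,0,0,0,0,0], hand=-1)

```text
t: 5.12
ee_pos: [0.4465, 0.0077, 0.052]
eef_rot: [0.513, -0.509, 0.487, -0.491]
ft_force: [-0.4, -0.5, 0.3]
grip_width: 0.345
```

```bash
python3 -c "
from h import *
st()
"
```

```text
t 5.12 p [0.4465 0.0077 0.052 ] yaw 0.0446 tilt [0.0074 0.    ] F [-0.4  -0.54  0.32] M [-0.07 -0.09 -0.03] w 0.345
```

```bash
python3 -c "
from h import *
plan([.443,.0075,.048],.0436,1)
"
```

```text
0,0.13,-0.12,-0.06,0.01,0,
max 0.13
```

jog_arm(moves=[0,0.13,-0.12,-0.06,0.01,0,0,0,0,0,0,0,0,0,0,0,0,0,0,0,0,0,0,0])

```text
t: 5.62
ee_pos: [0.4422, 0.0075, 0.0473]
eef_rot: [-0.51, 0.511, -0.489, 0.489]
ft_force: [0.5, 0.5, 0.3]
grip_width: 0.177
```

```bash
python3 -c "
from h import *
st()
"
```

```text
t 5.62 p [0.4422 0.0075 0.0473] yaw 0.0433 tilt [-0.0013 -0.0003] F [0.49 0.5  0.32] M [ 0.01 -0.09  0.  ] w 0.177
```

jog_arm(moves=[0,0,0,0,0,0,0,-0.3,0,0,0,0,0,-0.4,0,0,0,0,0,0,0,0,0,0,0,0,0,0,0,0])

```text
t: 6.25
ee_pos: [0.4418, 0.0075, 0.0698]
eef_rot: [-0.51, 0.511, -0.489, 0.489]
ft_force: [0.1, 0.6, -3.2]
grip_width: 0.18
```

```bash
python3 -c "
from h import *
st()
for n in('top','side'):
  im=robot.snapshot(n)[:,:,::-1]
  cv2.imwrite('pics/l_%s.png'%n,cv2.resize(im[80:280,160:360] if n=='top' else im[150:280,170:370],None,fx=3,fy=3,interpolation=2))
st()
plan([.565,-.034,.0673],-.0232,6)
"
```

```text
t 6.25 p [0.4418 0.0075 0.0698] yaw 0.0433 tilt [-0.0017 -0.0003] F [ 0.08  0.55 -3.23] M [-0.06 -0.09  0.05] w 0.180
t 6.35 p [0.4418 0.0075 0.0696] yaw 0.0432 tilt [-0.0019 -0.0002] F [ 0.72  0.36 -1.87] M [-0.06 -0.04  0.01] w 0.181
0.26,0.01,0.67,0,0.09,0,
0.25,0.01,0.68,0,0.09,0,
0.25,0.01,0.68,0,0.09,0,
0.24,0.01,0.68,0.01,0.09,0,
0.23,0.02,0.69,0,0.1,0,
0.22,0.01,0.68,0.01,0.09,0,
max 0.69
```

View pics/l_top.png

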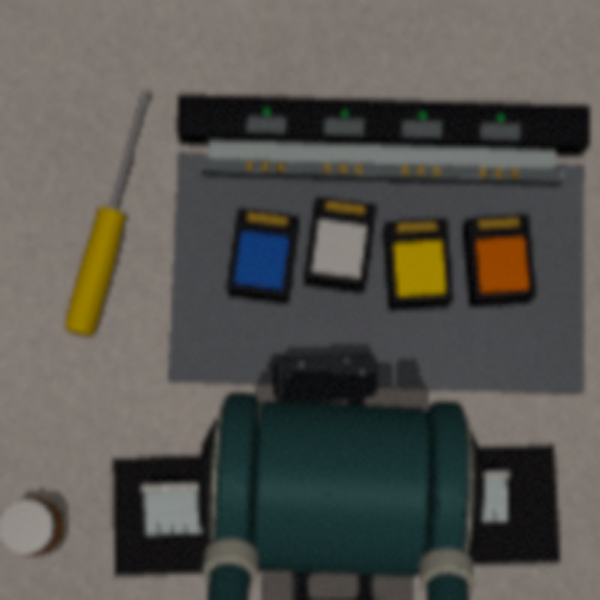

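View pics/l_side.png

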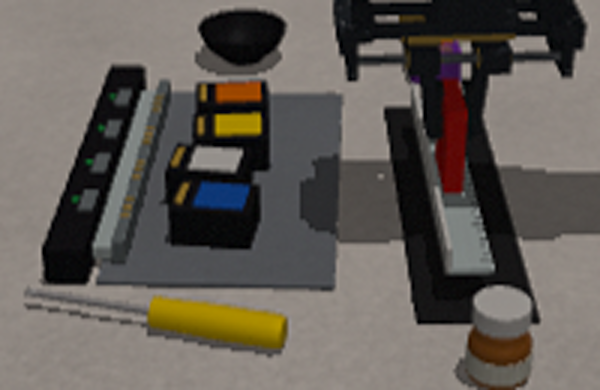

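jog_arm(moves=[0.26,0.01,0.65,0,0.09,0,0.25,0.01,0.65,0,0.09,0,0.25,0.01,0.65,0,0.09,0,0.24,0.01,0.65,0.01,0.09,0,0.23,0.02,0.5,0,0.1,0,0.22,0.01,0.4,0.01,0.09,0,0,0,0,0,0,0])

```text
t: 7.22
ee_pos: [0.5511, -0.0363, 0.0646]
eef_rot: [0.492, -0.494, 0.508, -0.506]
ft_force: [-0.7, -0.5, -3.0]
grip_width: 0.177
```

```bash
python3 -c "
from h import *
st()
plan([.560,-.034,.0545],-.0232,3)
"
```

```text
t 7.22 p [ 0.5511 -0.0363  0.0646] yaw -0.0263 tilt [-0.0039  0.0002] F [-0.7  -0.48 -2.95] M [-0.05 -0.04  0.03] w 0.177
-0.03,0.11,0.1,0.01,-0.01,0,
-0.03,0.11,0.1,0.01,-0.01,0,
-0.02,0.12,0.1,0.01,-0.01,0,
max 0.12
```

jog_arm(moves=[-0.03,0.11,0.1,0.01,-0.01,0,-0.03,0.11,0.1,0.01,-0.01,0,-0.02,0.1,0.1,0.01,-0.01,0,0,0,0,0,0,0])

```text
t: 7.72
ee_pos: [0.5586, -0.0332, 0.0537]
eef_rot: [0.494, -0.495, 0.506, -0.505]
ft_force: [-0.1, 0.3, -2.7]
grip_width: 0.18
```

```bash
python3 -c "
from h import *
st()
for n in('top','side'):
  im=robot.snapshot(n)[:,:,::-1]
  cv2.imwrite('pics/m_%s.png'%n,cv2.resize(im[80:230,180:380] if n=='top' else im[160:260,170:330],None,fx=4,fy=4,interpolation=2))
st()
im=robot.snapshot('wrist');cv2.imwrite('pics/m_w.png',im[:,:,::-1])
"
```

```text
t 7.72 p [ 0.5586 -0.0332  0.0537] yaw -0.0219 tilt [-0.0027  0.0006] F [-0.14  0.34 -2.71] M [-0.   -0.08 -0.06] w 0.180
t 7.83 p [ 0.5586 -0.0333  0.0539] yaw -0.0220 tilt [-0.0025  0.0006] F [ 0.15 -0.73 -2.74] M [-0.01 -0.05  0.07] w 0.181
```

View pics/m_side.png

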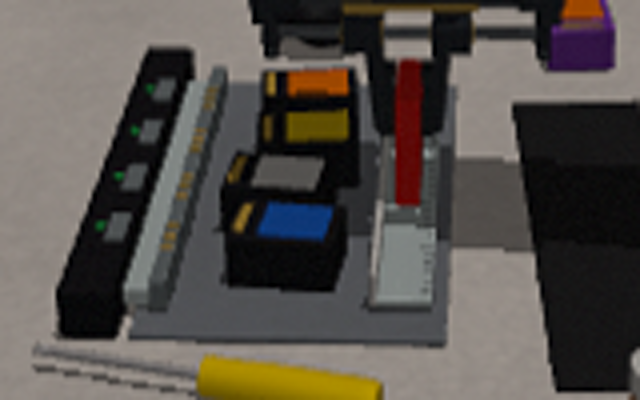

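View pics/m_w.png

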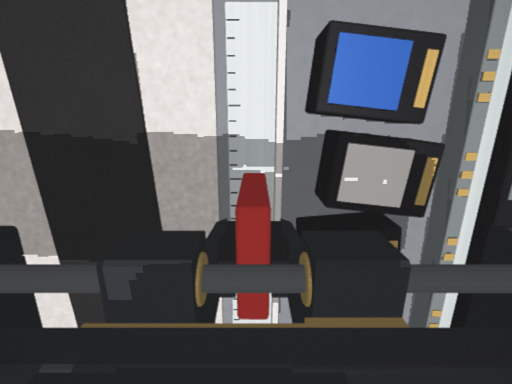

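View pics/m_top.png

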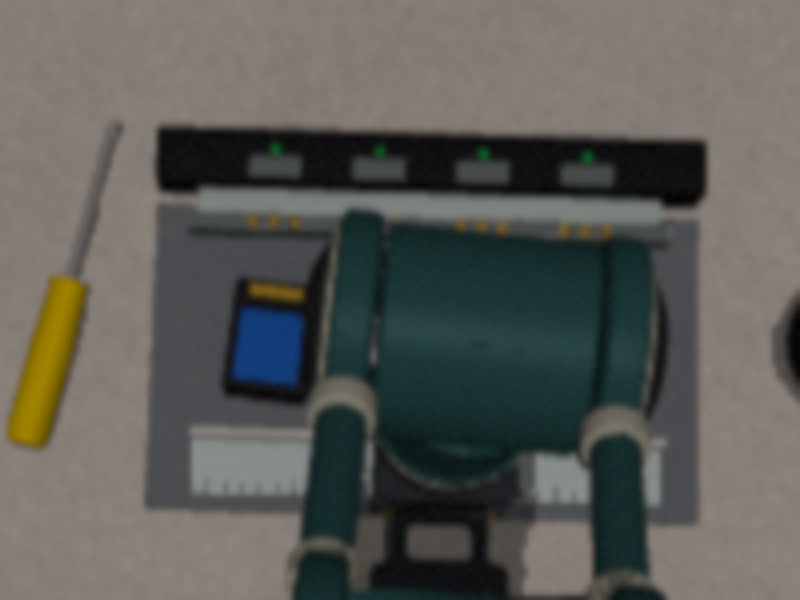

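jog_arm(moves=[0,0,0.25,0.02,0.01,0,0,0,0.25,0,0.01,0,0,0,0.2,0,0,0,0,0,0.2,0,0,0,0,0,0.2,0,0,0])

```text
t: 8.5
ee_pos: [0.5915, -0.0341, 0.0533]
eef_rot: [0.493, -0.495, 0.508, -0.505]
ft_force: [-2.1, -0.3, -1.6]
grip_width: 0.177
```

```bash
python3 -c "
from h import *
st()
plan([.600,-.034,.0545],-.024,4)
"
```

```text
t 8.50 p [ 0.5915 -0.0341  0.0533] yaw -0.0248 tilt [-0.0047  0.0008] F [-2.07 -0.27 -1.62] M [-0.11  0.53  0.04] w 0.177
0,-0.01,0.07,0.01,0,0,
0,-0.01,0.07,0.01,0,0,
-0.01,-0.01,0.07,0.01,0,0,
0,-0.01,0.07,0.01,-0.01,-0.01,
max 0.07
```

jog_arm(moves=[0,-0.01,0.1,0.02,0,0,0,-0.01,0.1,0.02,0,0,0,-0.01,0.1,0.01,0,0])

```text
t: 8.88
ee_pos: [0.6, -0.0343, 0.0533]
eef_rot: [0.494, -0.494, 0.507, -0.506]
ft_force: [-3.0, -0.3, -2.7]
grip_width: 0.181
```

```bash
python3 -c "
from h import *
st()
im=robot.snapshot('wrist');cv2.imwrite('pics/n_w.png',im[:,:,::-1])
im=robot.snapshot('side')[:,:,::-1]
cv2.imwrite('pics/n_side.png',cv2.resize(im[160:260,170:330],None,fx=5,fy=5,interpolation=2))
st()
"
```

```text
t 8.88 p [ 0.6    -0.0343  0.0533] yaw -0.0247 tilt [-0.0012  0.0009] F [-3.05 -0.3  -2.68] M [-0.06  0.46 -0.01] w 0.181
t 8.97 p [ 0.6005 -0.0343  0.0535] yaw -0.0247 tilt [-0.0003  0.0008] F [-1.75 -0.08 -2.86] M [-0.05  0.37  0.05] w 0.177
```

View pics/n_w.png

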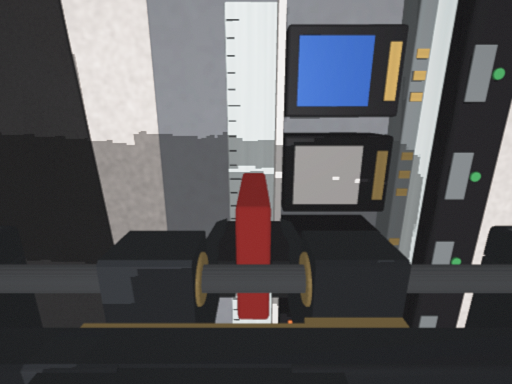

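View pics/n_side.png

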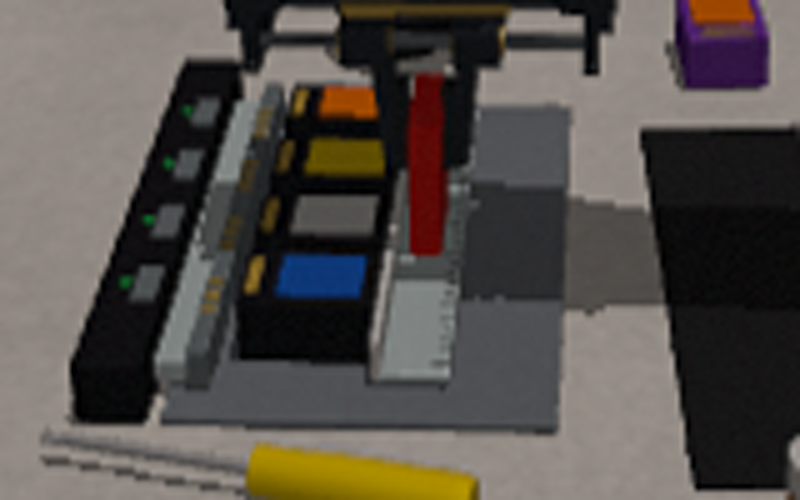

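jog_arm(moves=[0,-0.01,0.07,0,0,0,0,0,0.07,0,0,0,0,0,0.07,0,0,0])

```text
t: 9.35
ee_pos: [0.6067, -0.0345, 0.0538]
eef_rot: [0.494, -0.494, 0.507, -0.506]
ft_force: [-3.0, -0.2, -3.2]
grip_width: 0.181
```

```bash
cat >> h.py <<'E'
def avg(n=5):
    F=[];
    for i in range(n):
        s=robot.sense();F.append(s["ft_force"]);robot.snapshot("side")
    F.append(robot.sense()["ft_force"]);print("avgF",np.mean(F,0).round(2),"x",np.round([f[0] for f in F],1))
E
python3 -c "
from h import *
st();avg(4);st()
"
```

```text
t 9.35 p [ 0.6067 -0.0345  0.0538] yaw -0.0247 tilt [-0.0009  0.0008] F [-2.99 -0.23 -3.18] M [-0.09  0.44 -0.02] w 0.181
avgF [-2.21 -0.05 -3.11] x [-3.  -3.  -0.9 -2.  -2.2]
t 9.55 p [ 0.607  -0.0345  0.0539] yaw -0.0247 tilt [0.0001 0.0008] F [-2.18  0.7  -3.01] M [0.02 0.3  0.03] w 0.181
```

jog_arm(moves=[0,0,0.04,0,0,0,0,0,0.03,0,0,0])

```text
t: 9.8
ee_pos: [0.6088, -0.0345, 0.0539]
eef_rot: [0.494, -0.494, 0.507, -0.506]
ft_force: [-3.5, 0.4, -2.4]
grip_width: 0.18
```

jog_arm(moves=[0,0,0.03,0,0,0])

```text
t: 9.93
ee_pos: [0.6096, -0.0345, 0.054]
eef_rot: [0.494, -0.494, 0.507, -0.506]
ft_force: [-3.5, -0.2, -2.2]
grip_width: 0.18
```

```bash
python3 -c "
from h import *
st();
im=robot.snapshot('wrist');cv2.imwrite('pics/o_w.png',im[:,:,::-1]);st()
"
```

```text
t 9.93 p [ 0.6096 -0.0345  0.054 ] yaw -0.0247 tilt [-0.0012  0.0008] F [-3.51 -0.16 -2.18] M [0.04 0.53 0.02] w 0.180
t 9.97 p [ 0.6098 -0.0345  0.054 ] yaw -0.0247 tilt [-0.0008  0.0008] F [-3.53 -0.43 -2.3 ] M [-0.05  0.55  0.04] w 0.177
```

View pics/o_w.png

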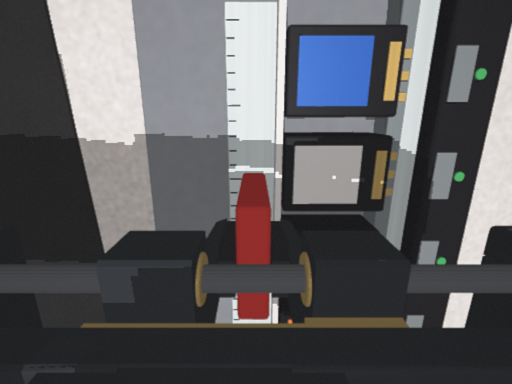

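jog_arm(moves=[0,0,0.03,0,0,0,0,0,0.03,0,0,0])

```text
t: 10.22
ee_pos: [0.6104, -0.0345, 0.0536]
eef_rot: [0.493, -0.494, 0.507, -0.505]
ft_force: [-5.4, 0.1, -1.8]
grip_width: 0.179
```

jog_arm(moves=[0,0,0.03,0,0,0])

```text
t: 10.35
ee_pos: [0.6104, -0.0344, 0.0532]
eef_rot: [0.493, -0.495, 0.508, -0.504]
ft_force: [-5.2, 1.1, -0.1]
grip_width: 0.182
```

jog_arm(moves=[0,0,0.03,0,0,0])

```text
t: 10.48
ee_pos: [0.6105, -0.0344, 0.0528]
eef_rot: [0.492, -0.495, 0.508, -0.504]
ft_force: [-5.5, 0.1, -2.0]
grip_width: 0.179
```

```bash
python3 -c "
from h import *
st();avg(3);st();plan([.6105,-.0345,.0545],-.0245,1)
im=robot.snapshot('wrist')[:,:,::-1];cv2.imwrite('pics/p_w.png',im);
"
```

```text
t 10.47 p [ 0.6105 -0.0344  0.0528] yaw -0.0249 tilt [-0.0076  0.0014] F [-5.51  0.14 -2.04] M [-0.05  0.86 -0.04] w 0.179
avgF [-5.18  0.22 -1.66] x [-5.5 -5.2 -4.7 -5.3]
t 10.62 p [ 0.6105 -0.0344  0.0527] yaw -0.0250 tilt [-0.0075  0.0014] F [-5.33  0.18 -1.81] M [ 0.04  0.9  -0.01] w 0.177
0,-0.06,0,0.06,0,-0.01,
max 0.06
```

View pics/p_w.png

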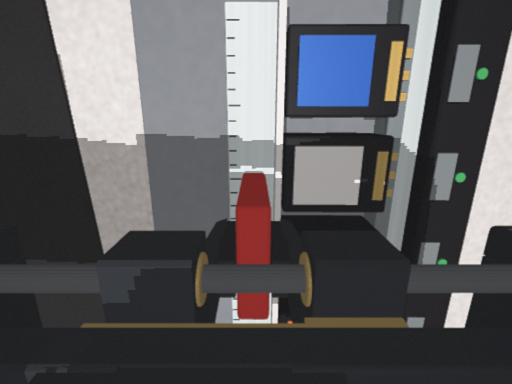

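jog_arm(moves=[0,-0.05,0.03,0.06,0,0])

```text
t: 10.8
ee_pos: [0.6105, -0.0344, 0.0535]
eef_rot: [0.493, -0.494, 0.507, -0.505]
ft_force: [-4.4, -0.1, -3.4]
grip_width: 0.181
```

```bash
python3 -c "
from h import *
st();avg(3);st();
"
```

```text
t 10.80 p [ 0.6105 -0.0344  0.0535] yaw -0.0251 tilt [-0.0022  0.0014] F [-4.44 -0.12 -3.43] M [-0.03  0.98  0.05] w 0.181
avgF [-5.33 -0.07 -3.05] x [-4.4 -6.  -5.6 -5.3]
t 10.95 p [ 0.6105 -0.0344  0.0537] yaw -0.0250 tilt [-0.002   0.0013] F [-5.34 -0.74 -2.84] M [ 0.04  0.99 -0.03] w 0.179
```

jog_arm(moves=[0,-0.02,0.05,0.03,0,0])

```text
t: 11.08
ee_pos: [0.6106, -0.0344, 0.0537]
eef_rot: [0.494, -0.494, 0.507, -0.506]
ft_force: [-6.9, -0.1, -0.9]
grip_width: 0.179
```

```bash
python3 -c "
from h import *
st();avg(3);st();
"
```

```text
t 11.07 p [ 0.6106 -0.0344  0.0537] yaw -0.0250 tilt [-0.0012  0.0014] F [-6.93 -0.07 -0.92] M [-0.07  1.3  -0.02] w 0.179
avgF [-6.37 -0.11 -2.1 ] x [-6.9 -6.7 -6.2 -5.6]
t 11.22 p [ 0.6106 -0.0344  0.0537] yaw -0.0250 tilt [-0.0012  0.0014] F [-5.61 -1.13 -1.84] M [-0.    1.14 -0.05] w 0.180
```

jog_arm(moves=[0,-0.01,0.07,0.03,0,0])

```text
t: 11.35
ee_pos: [0.6107, -0.0343, 0.0534]
eef_rot: [0.494, -0.494, 0.507, -0.505]
ft_force: [-8.7, -0.6, -1.3]
grip_width: 0.176
```

```bash
python3 -c "
from h import *
st();avg(3);st();
"
```

```text
t 11.35 p [ 0.6107 -0.0343  0.0534] yaw -0.0249 tilt [-0.0018  0.0015] F [-8.75 -0.64 -1.29] M [-0.04  1.57 -0.04] w 0.176
avgF [-8.19 -0.13 -1.15] x [-8.7 -7.7 -8.1 -8.2]
t 11.50 p [ 0.6107 -0.0343  0.0533] yaw -0.0250 tilt [-0.0018  0.0016] F [-8.22  0.36 -1.26] M [-0.03  1.37  0.01] w 0.181
```

jog_arm(moves=[0,-0.03,0.09,0.03,0,0])

```text
t: 11.62
ee_pos: [0.6109, -0.0343, 0.0533]
eef_rot: [0.493, -0.494, 0.507, -0.505]
ft_force: [-9.8, 0.4, -0.3]
grip_width: 0.178
```

```bash
python3 -c "
from h import *
st();avg(3);st();
"
```

```text
t 11.62 p [ 0.6109 -0.0343  0.0533] yaw -0.0249 tilt [-0.0036  0.0017] F [-9.78  0.38 -0.29] M [-0.04  1.71 -0.  ] w 0.178
avgF [-9.5  -0.25 -0.67] x [-9.8 -9.8 -9.2 -9.2]
t 11.78 p [ 0.6109 -0.0343  0.0533] yaw -0.0249 tilt [-0.0035  0.0017] F [-9.2  -0.25 -1.55] M [-0.07  1.61  0.02] w 0.178
```

jog_arm(moves=[0,-0.04,0.115,0.05,0,0])

```text
t: 11.9
ee_pos: [0.6111, -0.0343, 0.0533]
eef_rot: [0.493, -0.494, 0.508, -0.505]
ft_force: [-11.2, -0.4, -0.5]
grip_width: 0.177
```

```bash
python3 -c "
from h import *
st();avg(4);st();
im=robot.snapshot('wrist')[:,:,::-1];cv2.imwrite('pics/q_w.png',im);
im=robot.snapshot('side')[:,:,::-1]
cv2.imwrite('pics/q_side.png',cv2.resize(im[160:260,170:330],None,fx=5,fy=5,interpolation=2))
"
```

```text
t 11.90 p [ 0.6111 -0.0343  0.0533] yaw -0.0248 tilt [-0.0044  0.0018] F [-11.24  -0.42  -0.45] M [-0.11  1.96 -0.07] w 0.177
avgF [-10.41  -0.1   -0.71] x [-11.2 -10.3  -9.5 -10.1 -10.9]
t 12.10 p [ 0.6111 -0.0343  0.0533] yaw -0.0247 tilt [-0.0045  0.0019] F [-10.87  -0.38   0.12] M [-0.08  1.72 -0.07] w 0.180
```

View pics/q_side.png

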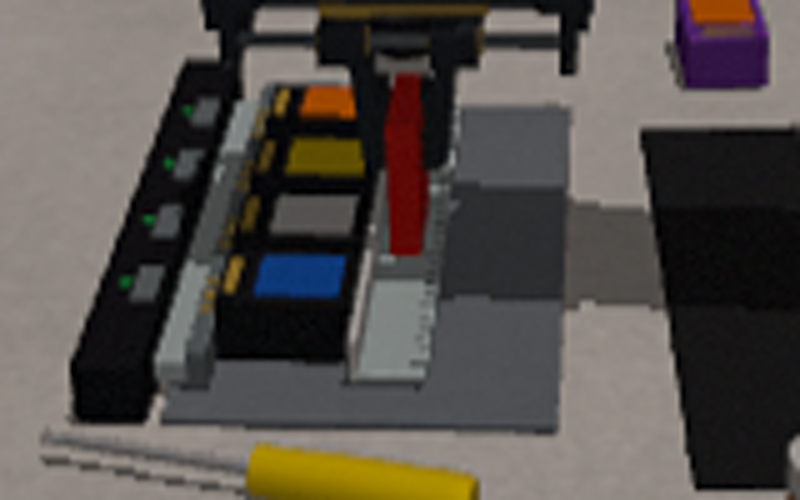

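View pics/q_w.png

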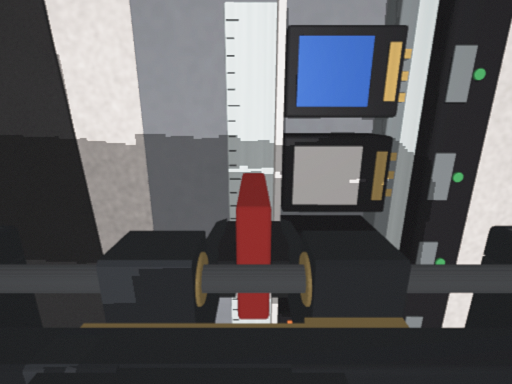

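jog_arm(moves=[0,-0.04,0.135,0.06,0,0])

```text
t: 12.32
ee_pos: [0.6112, -0.0343, 0.0531]
eef_rot: [0.493, -0.495, 0.508, -0.504]
ft_force: [-11.6, -0.0, -0.1]
grip_width: 0.18
```

```bash
python3 -c "
from h import *
st();avg(5);st();
"
```

```text
t 12.32 p [ 0.6112 -0.0343  0.0531] yaw -0.0247 tilt [-0.0055  0.0021] F [-11.61  -0.02  -0.05] M [-0.06  2.13 -0.09] w 0.180
avgF [-11.15   0.16  -0.32] x [-11.6 -11.9 -10.9 -10.7 -10.7 -11.1]
t 12.57 p [ 0.6112 -0.0342  0.053 ] yaw -0.0246 tilt [-0.0054  0.0021] F [-11.08   0.18   0.09] M [-0.07  1.99 -0.04] w 0.181
```

jog_arm(moves=[0,-0.06,0.15,0.08,0,0])

```text
t: 12.7
ee_pos: [0.6114, -0.0342, 0.0531]
eef_rot: [0.493, -0.495, 0.508, -0.504]
ft_force: [-12.3, -0.3, -1.4]
grip_width: 0.179
```

```bash
python3 -c "
from h import *
st();avg(5);st();
"
```

```text
t 12.70 p [ 0.6114 -0.0342  0.0531] yaw -0.0245 tilt [-0.0051  0.0022] F [-12.31  -0.3   -1.4 ] M [-0.17  2.2  -0.05] w 0.179
avgF [-11.79  -0.77  -0.96] x [-12.3 -11.1 -11.9 -11.7 -11.5 -12.2]
t 12.95 p [ 0.6113 -0.0343  0.053 ] yaw -0.0246 tilt [-0.0051  0.0022] F [-12.22  -1.39  -1.21] M [-0.09  2.2   0.  ] w 0.177
```

jog_arm(moves=[0,0,-0.15,0,0,0,0,0,-0.3,0.02,0,0,0,-0.02,-0.5,0.02,0,0,0,0,-0.5,0,0,0,0,0,-0.4,0,0,0,0,0,0,0,0,0])

```text
t: 13.7
ee_pos: [0.5576, -0.0332, 0.0565]
eef_rot: [-0.498, 0.49, -0.503, 0.509]
ft_force: [0.7, 0.3, -2.7]
grip_width: 0.176
```

```bash
python3 -c "
from h import *
st();
im=robot.snapshot('wrist')[:,:,::-1];cv2.imwrite('pics/r_w.png',im);
im=robot.snapshot('side')[:,:,::-1]
cv2.imwrite('pics/r_side.png',cv2.resize(im[160:260,170:330],None,fx=5,fy=5,interpolation=2))
st()
plan([.4425,.0075,.0673],.0436,6)
"
```

```text
t 13.70 p [ 0.5576 -0.0332  0.0565] yaw -0.0247 tilt [0.0137 0.001 ] F [ 0.71  0.29 -2.69] M [-0.05 -0.08  0.04] w 0.176
t 13.80 p [ 0.5591 -0.0333  0.0568] yaw -0.0246 tilt [0.0152 0.0009] F [-0.32  0.5  -2.5 ] M [-0.06 -0.08 -0.02] w 0.178
-0.21,-0.07,-0.65,-0.02,-0.09,0,
-0.22,-0.07,-0.65,-0.02,-0.1,0,
-0.23,-0.06,-0.65,-0.02,-0.09,0,
-0.23,-0.06,-0.65,-0.02,-0.1,0,
-0.24,-0.06,-0.64,-0.02,-0.09,0,
-0.24,-0.06,-0.64,-0.03,-0.1,-0.01,
max 0.65
```

View pics/r_w.png

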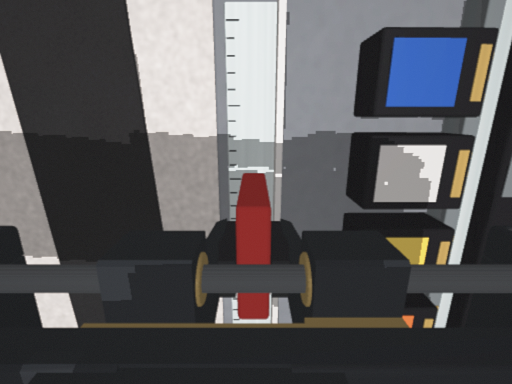

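View pics/r_side.png

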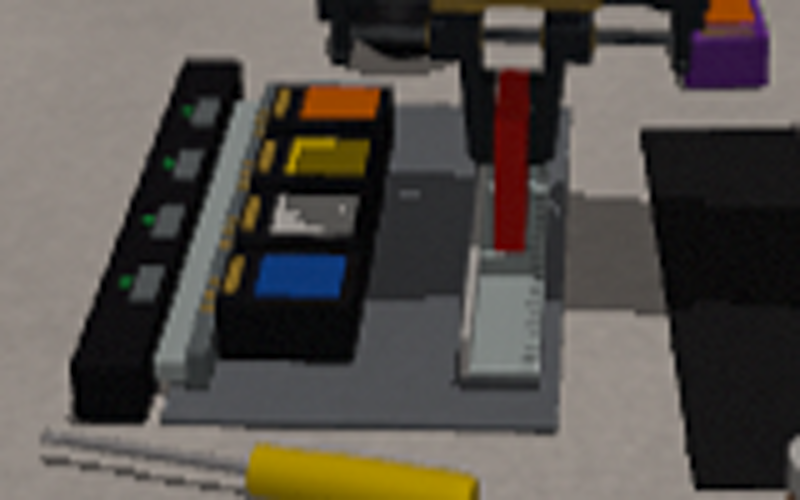

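jog_arm(moves=[-0.15,-0.3,-0.3,-0.06,-0.05,0,-0.22,-0.1,-0.65,-0.06,-0.1,0,-0.23,-0.06,-0.65,-0.02,-0.1,0,-0.23,0,-0.65,0,-0.1,0,-0.24,0,-0.64,0,-0.1,0,-0.24,0,-0.5,0,-0.1,0,0,0,0,0,0,0])

```text
t: 14.68
ee_pos: [0.4487, 0.009, 0.0714]
eef_rot: [-0.511, 0.512, -0.489, 0.487]
ft_force: [-0.8, -0.7, -2.5]
grip_width: 0.178
```

```bash
python3 -c "
from h import *
st();
im=robot.snapshot('side')[:,:,::-1]
cv2.imwrite('pics/s_side.png',cv2.resize(im[160:290,200:360],None,fx=4,fy=4,interpolation=2))
plan([.4425,.0075,.0575],.0436,3)
"
```

```text
t 14.68 p [0.4487 0.009  0.0714] yaw 0.0473 tilt [-0.0037  0.0015] F [-0.77 -0.69 -2.47] M [-0.07 -0.16  0.01] w 0.178
0.01,0.16,-0.08,0.01,0.01,0,
0.01,0.16,-0.08,0.01,0.01,-0.01,
0.01,0.15,-0.08,0,0.01,0,
max 0.16
```

View pics/s_side.png

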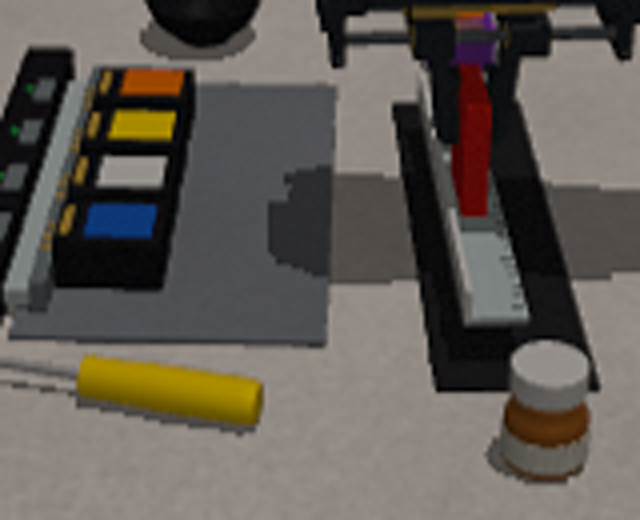

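Above the mat. Lower in small steps.

jog_arm(moves=[0.01,0.16,-0.08,0.01,0.01,0,0.01,0.16,-0.08,0.01,0.01,0,0.01,0.15,-0.08,0,0.01,0,0,0.1,0,0,0,0,0,0,0,0,0,0])

```text
t: 15.35
ee_pos: [0.444, 0.0069, 0.0534]
eef_rot: [0.511, -0.51, 0.489, -0.489]
ft_force: [-0.0, -0.1, -2.2]
grip_width: 0.178
```

```bash
python3 -c "
from h import *
st();avg(2);st()
plan([.4425,.0075,.0475],.0436,2)
"
```

```text
t 15.35 p [0.444  0.0069 0.0534] yaw 0.0423 tilt [0.0011 0.0013] F [-0.02 -0.09 -2.24] M [-0.01 -0.04  0.02] w 0.178
avgF [-0.24 -0.29 -2.52] x [-0.   0.1 -0.8]
t 15.45 p [0.4443 0.0069 0.0538] yaw 0.0424 tilt [0.0017 0.0012] F [-0.76 -0.37 -2.79] M [-0.05 -0.08 -0.01] w 0.180
-0.01,0.1,-0.03,-0.01,0,0,
-0.01,0.11,-0.03,0,-0.01,-0.01,
max 0.11
```

jog_arm(moves=[0,0.07,-0.03,-0.01,0,0,0,0.06,-0.02,0,0,0,0,0.03,0,0,0,0,0,0,0,0,0,0])

```text
t: 15.95
ee_pos: [0.4432, 0.0069, 0.049]
eef_rot: [0.511, -0.51, 0.489, -0.489]
ft_force: [-0.3, 0.2, -2.1]
grip_width: 0.181
```

```bash
python3 -c "
from h import *
st();avg(2);st()
"
```

```text
t 15.95 p [0.4432 0.0069 0.049 ] yaw 0.0424 tilt [0.0013 0.0012] F [-0.34  0.16 -2.07] M [ 0.   -0.11 -0.02] w 0.181
avgF [-0.17  0.12 -2.1 ] x [-0.3  0.3 -0.5]
t 16.05 p [0.4432 0.0069 0.0491] yaw 0.0424 tilt [0.0014 0.0012] F [-0.48 -0.14 -1.8 ] M [ 0.03 -0.07 -0.  ] w 0.177
```

jog_arm(moves=[0,0.03,0,0,0,0,0,0.03,0,0,0,0])

```text
t: 16.3
ee_pos: [0.4435, 0.0069, 0.0474]
eef_rot: [0.511, -0.51, 0.489, -0.49]
ft_force: [-0.0, -0.1, -2.5]
grip_width: 0.182
```

```bash
python3 -c "
from h import *
st();avg(2);st()
"
```

```text
t 16.30 p [0.4435 0.0069 0.0474] yaw 0.0424 tilt [0.002  0.0011] F [-0.01 -0.09 -2.47] M [-0.04 -0.03  0.01] w 0.182
avgF [ 0.2  -0.22 -2.77] x [-0.   0.5  0.1]
t 16.40 p [0.4434 0.0068 0.0474] yaw 0.0425 tilt [0.0019 0.0011] F [ 0.08  0.1  -3.18] M [-0.1  -0.12 -0.  ] w 0.178
```

jog_arm(moves=[0,0.03,0,0,0,0,0,0.03,0,0,0,0])

```text
t: 16.65
ee_pos: [0.4437, 0.0069, 0.0473]
eef_rot: [0.511, -0.51, 0.489, -0.489]
ft_force: [-4.6, 0.0, 8.3]
grip_width: 0.176
```

```bash
python3 -c "
from h import *
st();avg(2);st()
"
```

```text
t 16.65 p [0.4437 0.0069 0.0473] yaw 0.0426 tilt [0.0011 0.0011] F [-4.64  0.    8.31] M [-0.06  0.79 -0.04] w 0.176
avgF [-3.79  0.62  7.46] x [-4.6 -3.2 -3.5]
t 16.75 p [0.4437 0.0069 0.0473] yaw 0.0425 tilt [0.0011 0.0011] F [-3.49  1.23  6.99] M [-0.07  0.73 -0.02] w 0.178
```

jog_arm(moves=[0,-0.01,0,0,0,0])

```text
t: 16.88
ee_pos: [0.4439, 0.0069, 0.0478]
eef_rot: [0.511, -0.51, 0.489, -0.489]
ft_force: [-0.0, 0.4, -2.7]
grip_width: 0.177
```

jog_arm(moves=[0,0,0,0,0,0,0,0,0,0,0,0,0,0,0,0,0,0,0,0,0,0,0,0], hand=1)

```text
t: 17.38
ee_pos: [0.445, 0.0068, 0.0483]
eef_rot: [0.512, -0.509, 0.489, -0.49]
ft_force: [0.1, 0.2, -0.7]
grip_width: 0.611
```

```bash
python3 -c "
from h import *
st()
"
```

```text
t 17.38 p [0.445  0.0068 0.0483] yaw 0.0425 tilt [0.0037 0.001 ] F [ 0.11  0.15 -0.7 ] M [-0.03 -0.09 -0.01] w 0.611
```

jog_arm(moves=[0,-0.6,0,0,0,0,0,-0.9,0,0,0,0,0,-0.9,0,0,0,0,0,-0.9,0,0,0,0,0,-0.9,0,0,0,0,0.5,-0.5,0,0,0.2,0,0.9,-0.2,0,0,0.4,0,0.9,0,0,0,0.4,0,0.9,0,0,0,0.4,0,0.9,0,0,0,0.4,0,0.9,0,0,0,0.4,0,0.9,0,0,0,0.4,0])

```text
t: 18.88
ee_pos: [0.4246, -0.1777, 0.1969]
eef_rot: [0.424, -0.425, 0.566, -0.565]
ft_force: [-0.7, 0.3, -0.0]
grip_width: 1.0
```

jog_arm(moves=[0.9,0,0.1,0,0.4,0,0.9,0,0.2,0,0.4,0,0.9,0,0.3,0,0.4,0,0.9,0,0.3,0,0.4,0,0.5,0,0,0,0,0,0,0,0,0,0,0,0,0,0,0,0,0])

```text
t: 19.75
ee_pos: [0.3982, -0.3101, 0.193]
eef_rot: [0.362, -0.366, 0.609, -0.604]
ft_force: [-0.2, 0.5, 1.2]
grip_width: 0.996
```

```bash
python3 -c "
from h import *
st()
im=robot.snapshot('top')[:,:,::-1]
cv2.imwrite('pics/z_top.png',cv2.resize(im[80:290,150:420],None,fx=2.8,fy=2.8,interpolation=2))
cv2.imwrite('pics/z_topa.png',cv2.resize(im[80:200,180:360],None,fx=4,fy=4,interpolation=2))
im=robot.snapshot('side')[:,:,::-1]
cv2.imwrite('pics/z_side.png',cv2.resize(im[140:290,160:360],None,fx=4,fy=4,interpolation=2))
"
```

```text
t 19.75 p [ 0.3982 -0.3101  0.193 ] yaw -0.4899 tilt [-0.0081  0.0031] F [-0.23  0.53  1.23] M [ 0.   -0.07  0.03] w 0.996
```

View pics/z_top.png

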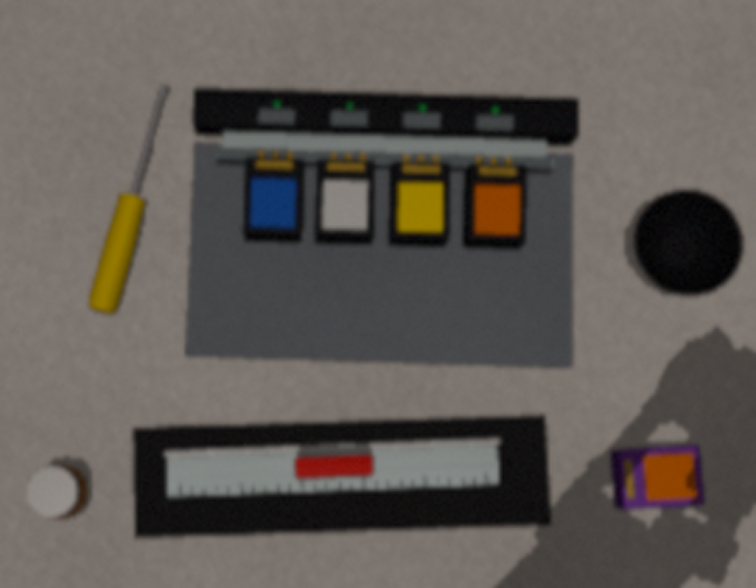

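View pics/z_topa.png

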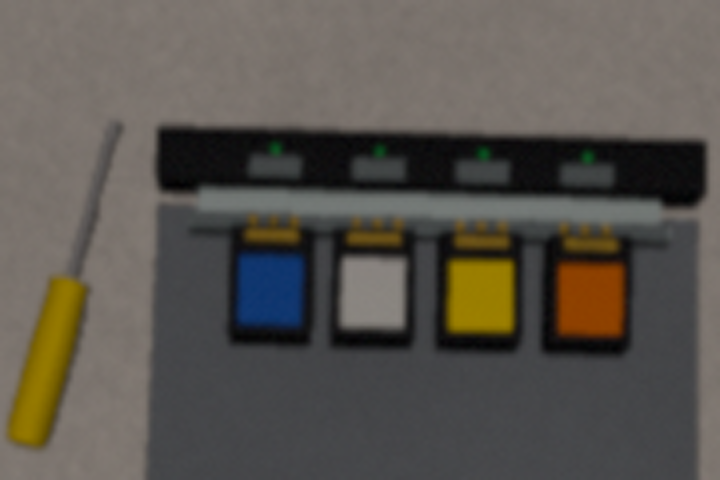

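View pics/z_side.png

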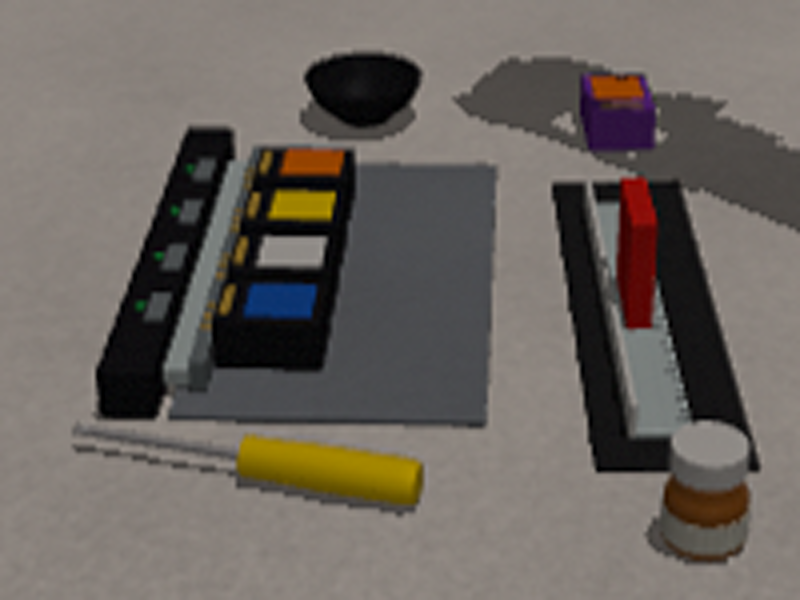

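```bash
python3 -c "
from rig import robot
print(robot.finish_job())
"
```

```text
the job is handed in; nothing more can be done
None
```

I pushed all four packs into one row against the rail with the ruler's front edge and pressed the row home. I then laid the ruler back flat on the mat and handed the job in at about 20 s of the 64 s allowed.

- **Press:** I raised the force in small steps. At the end it averaged 11.8 N at the ruler for about 0.25 s, peaking near 12.3 N. The packs took about 3 N to slide, so I estimate about 9 N reached the rail.
- **Last pictures (top and side):** The row is straight, parallel to the dock and on the rail. The ruler lies flat on the mat. The screwdriver, dish, jar and purple pack look untouched.
- **Checks that were off:**
    - The ruler's clearance over the plate fell to about 2.7 mm near the end of the press, a little under the 3 to 5 mm asked.
    - The vertical force also shifted by up to 3 N during the press. I put that down to friction on the packs, but I can't fully rule out a light touch on the plate.
    - The ruler met the mat with about 10 N when I set it down.
    - I couldn't see the line where the packs meet the rail, so the contact there rests on the force readings.

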